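# Fit the spacer sleeve on the stub arbor in the tilted setting fixture

## Task

Take the steel spacer sleeve out of its tray pocket and push it, slotted end first, onto the spigot of the stub arbor held in the tilted setting fixture; feel round for the driving lugs, so that the slots drop over them and the sleeve sits fully home against the shoulder, and let go. Do it gently, without dropping it on or forcing it, and leave the three pointed blanks standing where they are.

Things in the scene. Friction and masses are not known exactly. Their poses are not given: they have to be found in the camera images.
- sleeve_mid (a point): Spacer sleeve: plain bright steel tube, 80 mm long, 46 mm outside diameter, 34.4 mm bore open at both ends, about 0.46 kg, standing upright in a tray pocket, slotted end down. This point is its centre, on the axis, 40 mm from either end. z runs along the axis, away from the slotted end.
- sleeve_foot (a point): Centre of the sleeve's slotted end (same axes). Two driving slots, 16 mm wide and 11 mm deep, cross the wall here on the sleeve's own +y and -y sides, so half a turn about z changes nothing. The bore's mouth has a 1.5 mm bevel. A red line runs up the outside and over the top rim above each slot.
- tray: Fixed aluminium tray with black hard-foam insert, 336 x 256 mm, rim 32 mm high; origin under its centre. Four round 49 mm pockets, 10 mm deep, floor 14 mm above the table, at x -100 and 0, y -52 and +52 mm hold the sleeve and three big blanks, in any order. Beyond them (x 75 to 140 mm) small fixed blanks rise to 49 mm.
- seat (a point): Centre of the arbor's flat shoulder (53 mm diameter), about 150 mm above the table. z runs up the spigot's axis, leaning 25 degrees from vertical towards the fixture's front; y is level, across the fixture. With the sleeve home its slotted end lies on this shoulder and its centre is 40 mm up the z axis from here.
- lug_tops (a point): On the same axis, 9 mm up: level of the tops of two dark driving lugs that stand opposite one another on the shoulder, 10 mm wide, 16 to 25 mm from the axis. The arbor is clamped at an unmeasured angle: the line through the lugs lies anywhere within 35 degrees of this y axis; find it by feel or by sight (red lines on the shoulder's rim below the lugs). A sleeve not lined up rests here.
- spigot_end (a point): Centre of the free end of the round steel spigot (same axes as seat): 32 mm diameter, 45 mm long from the shoulder, its last 4.5 mm bevelled down to 25 mm. The arbor does not give.
- fixture: Grey cast setting fixture, bolted down: base 150 x 190 x 16 mm, origin under its centre, front (to which the head leans) towards its own -x. Two cheeks, 55 to 73 mm either side of the middle, rise to 153 mm; a clamp lever with black knob on the +y side reaches 104 mm. Its swivel head holds the arbor.
- blank1_mid (a point): Bystander: steel blank, 44 mm diameter, 70 mm tall with a pointed cone top, standing in a tray pocket, 0.6 kg. The point is on its axis half-way up.
- blank2_mid (a point): Bystander: second steel blank, the same.
- blank3_mid (a point): Bystander: third steel blank, the same.
Not all that is in view belongs to the job. What is shaped like the part that bears sleeve_mid but green or pink is not meant.

How it is judged:
On the way, in this order (a step that is already met when the one before it is completed fails the run):
1. the sleeve has been lifted out of its pocket (height (world z) of sleeve_mid above 0.1 m), for 0.1 s.
2. the sleeve is on the spigot, at least 15 mm deep (z of sleeve_mid in the frame of seat between 0.03 and 0.07 m and x of sleeve_mid in the frame of seat between -0.005 and 0.005 m and y of sleeve_mid in the frame of seat between -0.005 and 0.005 m), for 0.1 s.
At the end, for the whole second after the job is handed in: The sleeve is on the spigot with its slots over the lugs, its slotted end within 2.5 mm of the shoulder and its axis within about 4.5 degrees of the spigot's, released and at rest (z of sleeve_mid in the frame of seat between 0.037 and 0.0425 m and y of sleeve_mid in the frame of seat between -0.005 and 0.005 m and x of sleeve_mid in the frame of seat between -0.005 and 0.005 m and angle between the z axis of sleeve_mid and the z axis of seat, either way round below 0.08 rad and linear speed of sleeve below 0.01 m/s and angular speed of sleeve below 0.1 rad/s); the robot touches nothing.
It fails at once if the sleeve is forced against the arbor or fixture (contact force between sleeve and fixture above 200 N).
It fails at once if the sleeve is let fall or rammed onto the arbor or fixture: touching it while moving fast (contact force between sleeve and fixture above 1 N and linear speed of sleeve above 0.3 m/s).
It fails at once if a blank is knocked out of its place (over 20 mm) (distance of any of blank1_mid, blank2_mid, blank3_mid from where it was at the start of the episode above 0.02 m).
It also fails if it takes over 64 s, if anything falls off the work surface, if the arm or the gripper's body presses on something with over 40 N, if the wrist force passes 120 N, or if a joint passes its speed limit or range.

## Robot

A 6-joint arm with a two-finger parallel gripper is mounted at the origin on the work surface. World frame = base frame: x ahead of the robot, y to its left, z up, the work surface at z = 0. Lengths are in m, angles in rad, forces in N, time in s.
With the tool pointing down it reaches from about 0.25 to 0.775 m from the base axis. Payload 4 kg.
Tool frame: the origin (TCP) lies on the centre line of the jaws, within the pads' length; the fingertips stand 8 mm ahead of it and the grasp point (between the pads) lies 11 mm behind it; z points along the fingers, y is the direction in which the jaws open and shut (so a half turn about z gives the same grasp; the last joint's range is limited). The gripper opens to 94 mm and grips with 3 to 60 N. Pads are 16 mm wide; open, the fingers measure 119 mm over their backs; the gripper's body (75 mm by 177 mm) begins 78 mm behind the grasp point.
Start: joints at [1.194, 0.087, 1.371, -0, 1.684, -0.103], TCP at [0.149, 0.53, 0.214] pointing down, gripper open.
Joint ranges: [-3.1, 3.1], [-0.76, 2.03], [0.27, 2.55], [-1.08, 4.22], [0.17, 2.65], [-2.57, 2.57]. Speed limits (rad/s): [2.79, 2.79, 3.14, 3.14, 3.14, 3.14].

## Interface

Orientations are given as [roll, pitch, yaw] about the fixed x, y, z axes, in that order (R = Rz(yaw) Ry(pitch) Rx(roll)).
In Python, from bench import robot, cams, close_job gives the robot as it stands.
- The arm moves only by the tool arm_command, never from a script. Its argument "plan" is one flat list of numbers, 7 for each row, row after row: the shift along the tool's x, y, z in cm, then the turn, a rotation vector about the tool's x, y, z in degrees, then the closure, from 0 (fully open) to 1 (shut). A call has 1 to 8 rows; each row shifts and turns the commanded pose from where the row before left it, along the tool's axes as they then stand; what a row does not reach is not made up. A row lasts 1/8 s, in which the tool goes at most 62.5 mm and 10.7 degrees, less where a joint would pass 70% of its speed; a pose out of reach is approached as far as the arm can. A call with a gripper value outside its range is refused whole. The fingers move at their own pace and stop on an object; the grip force is fixed at half the most. Time passes only in rows, so rows that do not move let the fingers close. It gives the time, the measured TCP pose, the force and the opening at its end, in the units of the state.
- robot.get_obs(): the state, without advancing time (a new reading comes with each control period).
- cams.snapshot(name): name is "side" or "top"; returns a dict with "pixels" (384x512x3 uint8, red, green, blue), "fov_y" (degrees; the focal length in pixels is half the picture's height over the tangent of half this angle, whatever the lens; pixels are square), "cx", "cy" (the principal point, pixels), "k1" (the pictures are not rectified: a ray, as slopes to the right and down, at radius r is drawn at 1 + k1 r^2 times it, then the intrinsics apply), "camera_from_world" (4x4, takes a point from world to camera coordinates). Camera axes: x right, y up, looking along -z (the intrinsics and any distortion apply to the point x, -y, -z); pixel columns grow to the right and rows downward; lengths in m; the calibration is good to about 2 mm. A picture is of the moment at which its call begins. There is no depth.
- close_job(): hands the job in, once; it reports no verdict.
The state is a dict: "time": time; "joint_positions": joint angles; "qvel": joint speeds; "joint_torque": joint torques, N m; "tool_pos": TCP position; "ee_rot": TCP orientation; "wrist_force": force on the tool from outside, world axes, zero at the start; "wrist_torque": the same for the moment, N m; "width": finger opening in m.
Only numpy, scipy, OpenCV 4.12 (cv2) and the standard library are available. Lean on these libraries where they do the work, as an engineer would, in place of code of your own. Each camera call takes 0.05 s, during which the arm holds its last target.

## Working session

There is one attempt and no reset: what is moved stays moved. The work goes in short steps, Python scripts to look and compute and a tool call to move; the robot and the scene stay as the last step left them, time stands still between calls to the robot, and variables do not carry over. Pictures are saved under pics/ and viewed, and the job is handed in when it is done.

Besides the shell and the picture viewer there is one more tool, called as name(argument=value, ...) on one line, values as JSON. arm_command: Moves the arm, as the interface text tells. Its arguments: {"type":"object","properties":{"plan":{"type":"array","items":{"type":"number"}}},"required":["plan"]}

```bash
ls; mkdir -p pics; python3 - <<'E'
from bench import robot,cams
import cv2,json,numpy as np
print(robot.get_obs())
for n in("side","top"):
    s=cams.snapshot(n);p=s.pop("pixels");print(n,s)
    cv2.imwrite(f"pics/{n}0.png",p[:,:,::-1]); np.save(f"pics/{n}0.npy",p)
E
```

```text
pics
{'time': 0.0, 'joint_positions': array([ 1.19385504e+00,  8.79514636e-02,  1.37219593e+00, -5.32422203e-06,
        1.68360660e+00, -1.03107222e-01]), 'qvel': array([-0.00047981,  0.00071232,  0.00028617, -0.00121555,  0.00028369,
       -0.00043155]), 'joint_torque': array([ 2.43498653e-04, -3.40166652e+01, -3.02431262e+01,  7.18586636e-02,
        3.26931174e-02, -1.82814288e-04]), 'tool_pos': array([0.14855284, 0.52902302, 0.21233568]), 'ee_rot': array([-3.13944225e+00, -2.17191604e-04,  2.86775776e+00]), 'wrist_force': array([ 0.45841876, -0.26785971, -0.52755251]), 'wrist_torque': array([0.03445614, 0.00750194, 0.00519018]), 'width': 0.09374316076494588}
side {'fov_y': 43.32554127797512, 'cx': 252.60270122175692, 'cy': 190.62076227530753, 'k1': -0.10137121584899965, 'camera_from_world': array([[ 0.98945884, -0.14349037,  0.0195375 , -0.49827056],
       [ 0.05739491,  0.51243664,  0.85680483, -0.1995468 ],
       [-0.13295497, -0.84665176,  0.51527058, -1.18745089],
       [ 0.        ,  0.        ,  0.        ,  1.        ]])}
top {'fov_y': 42.94857092515521, 'cx': 251.97108903332352, 'cy': 184.52638956694648, 'k1': -0.08550356414368251, 'camera_from_world': array([[ 1.90346367e-02, -9.99818821e-01,  9.14330107e-05,
         6.84983487e-02],
       [ 9.92477766e-01,  1.89059385e-02,  1.20956396e-01,
        -5.62744654e-01],
       [-1.20936210e-01, -2.21161583e-03,  9.92657817e-01,
        -1.19652745e+00],
       [ 0.00000000e+00,  0.00000000e+00,  0.00000000e+00,
         1.00000000e+00]])}
```

View pics/side0.png

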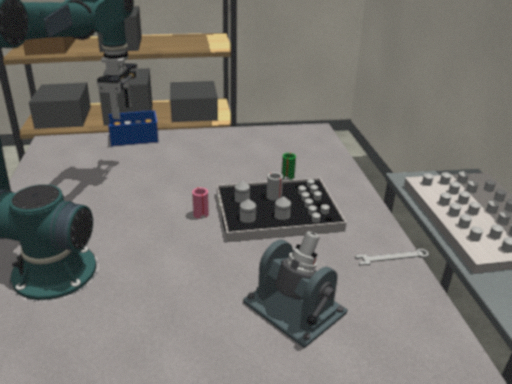

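View pics/top0.png

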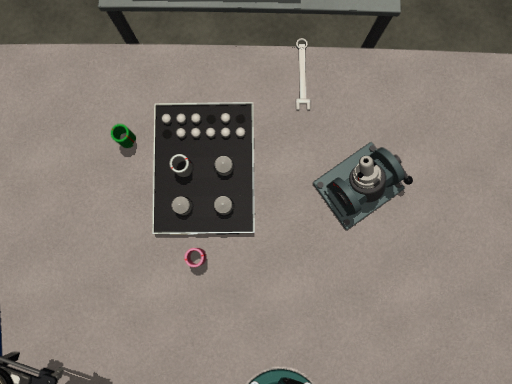

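The side view shows the tray at (280,205) and the fixture at (297,285). In the top view the steel sleeve is the tube in the tray at (180,163). The pink tube at (195,258) and the green tube at (122,134) stand outside the tray, so they are decoys. Next I'll enlarge both areas.

```bash
cat > h.py <<'E'
import numpy as np,cv2
from scipy.spatial.transform import Rotation as R
from bench import robot,cams
class Cam:
    def __init__(s,d,n=''):
        s.p=d['pixels'];s.T=np.array(d['camera_from_world']);s.k=d['k1'];s.c=np.array([d['cx'],d['cy']])
        s.f=192/np.tan(np.radians(d['fov_y']/2));s.K=np.array([[s.f,0,s.c[0]],[0,s.f,s.c[1]],[0,0,1.]])
        s.o=-s.T[:3,:3].T@s.T[:3,3]
    def proj(s,P):
        P=np.atleast_2d(P);q=P@s.T[:3,:3].T+s.T[:3,3];q=q*[1,-1,-1]
        return cv2.projectPoints(q[:,None],np.zeros(3),np.zeros(3),s.K,np.array([s.k,0,0,0.]))[0][:,0]
    def ray(s,uv):
        u=cv2.undistortPoints(np.array(uv,float).reshape(-1,1,2),s.K,np.array([s.k,0,0,0.]))[0,0]
        d=s.T[:3,:3].T@np.array([u[0],-u[1],-1.]);return d/np.linalg.norm(d)
    def onz(s,uv,z):
        d=s.ray(uv);return s.o+d*(z-s.o[2])/d[2]
def tri(ca,ua,cb,ub):
    da,db=ca.ray(ua),cb.ray(ub)
    t=np.linalg.lstsq(np.c_[da,-db],cb.o-ca.o,rcond=None)[0]
    a=ca.o+da*t[0];b=cb.o+db*t[1];return (a+b)/2,np.linalg.norm(a-b)
def crop(c,x0,y0,x1,y1,name,k=8):
    im=cv2.resize(c.p[y0:y1,x0:x1,::-1],None,fx=k,fy=k,interpolation=cv2.INTER_CUBIC)
    cv2.imwrite('pics/'+name,im)
def snap(n): return Cam(cams.snapshot(n))
E
python3 - <<'E'
from h import *
t=snap('top');s=snap('side')
crop(t,305,130,420,235,'t_fix.png',5);crop(s,240,225,350,340,'s_fix.png',5)
crop(t,150,98,260,240,'t_tray.png',4);crop(s,210,145,350,240,'s_tray.png',5)
E
```

```text
(no output)
```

View pics/t_fix.png

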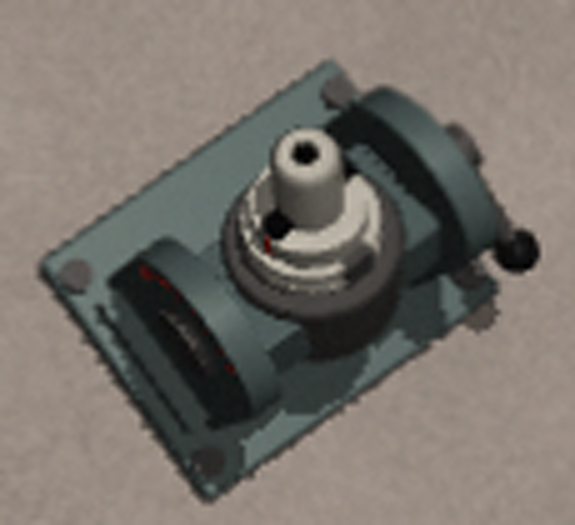

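View pics/s_fix.png

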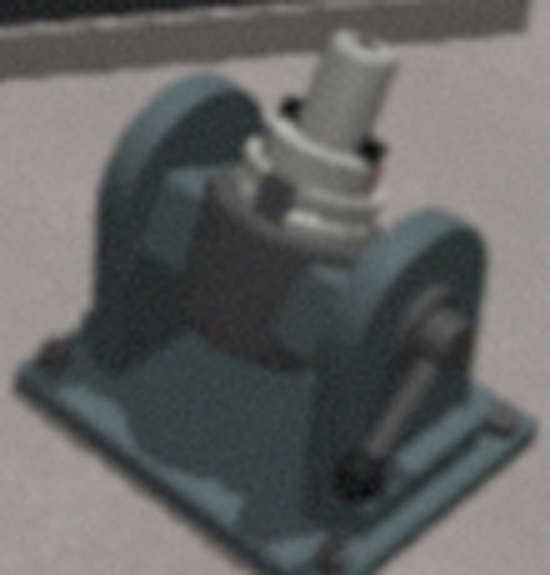

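View pics/t_tray.png

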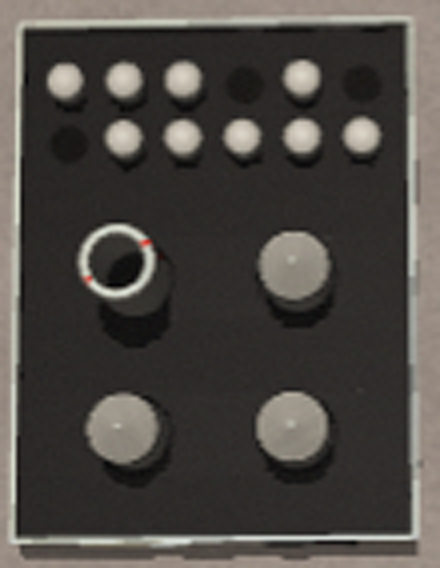

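View pics/s_tray.png

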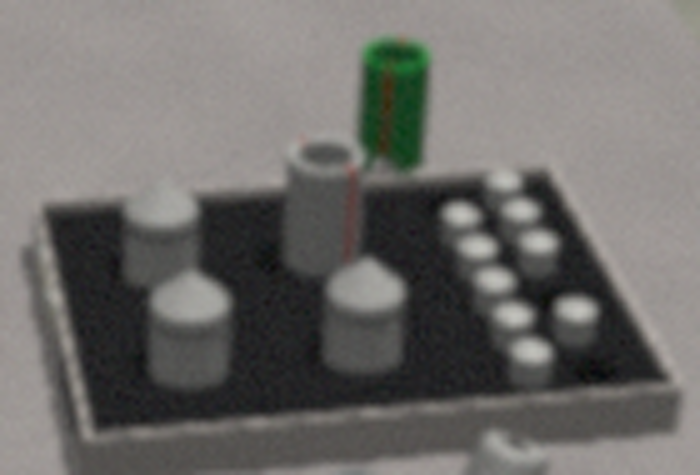

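Looking at the enlarged crops, the sleeve is the bright steel tube with red marks at t_tray (146,242) and (87,281). It stands in the tray's +x,+y pocket, which fits the description. The spigot leans up-left in the top view. Lugs show at t_fix (278,223) and at s_fix (290,107) and (375,150). I'll zoom in on the spigot and extract the tray and sleeve geometry.

```bash
python3 - <<'E'
from h import *
t=snap('top');s=snap('side')
crop(t,343,148,393,198,'t_sp.png',12);crop(s,283,227,323,277,'s_sp.png',12)
print(t.f,s.f,t.o,s.o)
# sleeve rim: bright ring
g=t.p[150:185,165:200].astype(int)
m=(g.min(2)>135).astype(np.uint8)
c,_=cv2.findContours(m,cv2.RETR_EXTERNAL,cv2.CHAIN_APPROX_NONE)
c=max(c,key=len);(e,ax,an)=cv2.fitEllipse(c);uv=np.array(e)+[165,150]
P=t.onz(uv,.094);print('ring',uv,ax,P, 'expected diam px',t.f*.046/np.linalg.norm(P-t.o))
r=t.p.astype(int);red=(r[...,0]-np.maximum(r[...,1],r[...,2]))
for v,u in np.argwhere(red[150:180,165:200]>35)+[150,165]: print(u,v,red[v,u],t.onz((u,v),.094)[:2]-P[:2])
# tray outline
g=t.p.astype(int).sum(2)
m=((g<130)).astype(np.uint8);m[:, :140]=0;m[:,270:]=0;m[:90]=0;m[245:]=0
c,_=cv2.findContours(m,cv2.RETR_EXTERNAL,cv2.CHAIN_APPROX_NONE);c=max(c,key=cv2.contourArea)
rr=cv2.minAreaRect(c);print('tray',rr,[t.onz(b,.024).round(4) for b in cv2.boxPoints(rr)])
E
```

```text
488.0626422122756 483.3887344181292 [0.41250422 0.0764789  1.25580363] [ 0.34659369 -0.97459932  0.79256613]
ring [177.87974834 161.93256569] (17.337623596191406, 18.8850154876709) [0.60563742 0.25915139 0.094     ] expected diam px 18.837328057770637
185 158 86 [ 0.0099436  -0.01690997]
186 158 157 [ 0.00998669 -0.01933584]
187 158 108 [ 0.01002982 -0.02176137]
185 159 57 [ 0.0074916 -0.0170005]
186 159 58 [ 0.0075348  -0.01942572]
171 167 80 [-0.01268977  0.01620097]
172 167 116 [-0.01264606  0.01377551]
171 168 51 [-0.01513136  0.01610291]
172 168 54 [-0.01508752  0.01367809]
tray ((202.5, 168.0), (126.0, 97.0), 90.0) [array([0.7667, 0.3388, 0.024 ]), array([0.7708, 0.0857, 0.024 ]), array([0.4448, 0.0794, 0.024 ]), array([0.4397, 0.3242, 0.024 ])]
```

View pics/t_sp.png

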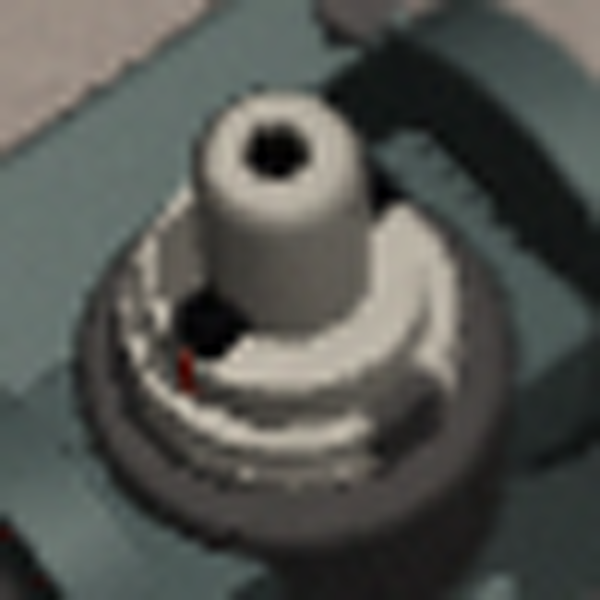

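View pics/s_sp.png

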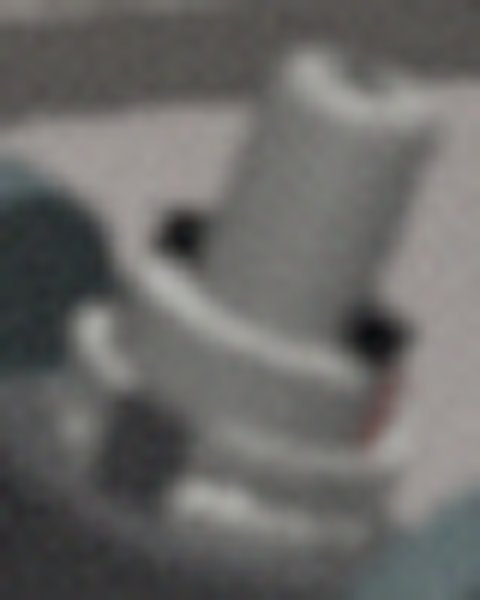

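The hole in the spigot's end is at top (365.6,160.2) and side (313.4,232.8). The dark lugs are at t_sp (210,322), s_sp (183,235) and s_sp (378,330). The red rim line is at t_sp (187,370) and s_sp (380,400). I'll triangulate these.

```bash
python3 - <<'E'
from h import *
t=snap('top');s=snap('side')
o=lambda c,k,x0,y0: ((c[0]+.5)/k-.5+x0,(c[1]+.5)/k-.5+y0)
ft=lambda *c:o(c,12,343,148); fs=lambda *c:o(c,12,283,227)
# sleeve refine
im=cv2.resize(t.p[145:190,160:205],None,fx=8,fy=8,interpolation=cv2.INTER_CUBIC).astype(int)
for th in(110,130,150):
    m=(im.max(2)>th).astype(np.uint8)
    cs,h=cv2.findContours(m,cv2.RETR_CCOMP,cv2.CHAIN_APPROX_NONE)
    i=max(range(len(cs)),key=lambda i:cv2.contourArea(cs[i]))
    for j in range(len(cs)):
        if j==i or (h[0][j][3]==i and len(cs[j])>100):
            e,ax,an=cv2.fitEllipse(cs[j]);P=t.onz(o(e,8,160,145),.094);print(th,j==i,np.array(ax)/8,P)
r=im[...,0]-np.maximum(im[...,1],im[...,2]);m=(r>45).astype(np.uint8)
n,l,st,ce=cv2.connectedComponentsWithStats(m);Q=[t.onz(o(ce[i],8,160,145),.094) for i in range(1,n) if st[i][4]>60];print('red',Q,[st[i][4] for i in range(1,n)])
if len(Q)>=2: d=Q[1]-Q[0];print(np.degrees(np.arctan2(d[1],d[0])),np.linalg.norm(d),(Q[0]+Q[1])/2)
# sleeve top rim side
# fixture base corners, from t_fix
C=[t.onz(o(c,5,305,130),.016)[:2] for c in((40,270),(210,500),(330,62),(497,285))]
C=np.array(C);print('corners',C, 'center',(C[0]+C[3])/2,(C[1]+C[2])/2)
for a,b in((0,1),(2,3),(0,2),(1,3)):
    d=C[b]-C[a];print(a,b,np.linalg.norm(d),np.degrees(np.arctan2(d[1],d[0])))
E_,g=tri(t,ft(277,152),s,fs(368,75));print('spigot end',E_,g)
for k in((183,235),(378,330)):pass
L1,g=tri(t,ft(210,322),s,fs(183,235));print('lugA?',L1,g)
L1,g=tri(t,ft(210,322),s,fs(378,330));print('lugB?',L1,g)
L1,g=tri(t,ft(187,370),s,fs(380,400));print('red?',L1,g)
L1,g=tri(t,ft(383,190),s,fs(378,330));print('lug2 with side B',L1,g)
L1,g=tri(t,ft(383,190),s,fs(183,235));print('lug2 with side A',L1,g)
E
```

```text
110 True [18.46203423 19.19507599] [0.60355932 0.25704225 0.094     ]
110 False [14.02650452 14.12424374] [0.60341095 0.25726222 0.094     ]
130 True [18.15681267 18.8163166 ] [0.6035944  0.25704254 0.094     ]
130 False [14.32750797 14.46206951] [0.60346451 0.25723841 0.094     ]
150 True [17.8467617  18.47788048] [0.6036371  0.25702941 0.094     ]
150 False [14.61667061 14.8090086 ] [0.60351122 0.25721495 0.094     ]
red [array([0.61515346, 0.24001067, 0.094     ]), array([0.59229097, 0.27400891, 0.094     ])] [np.int32(305), np.int32(214)]
123.91929163610811 0.040970409756466236 [0.60372222 0.25700979 0.094     ]
corners [[ 0.56890153 -0.07608054]
 [ 0.4527892  -0.16332518]
 [ 0.68086901 -0.2272216 ]
 [ 0.56563192 -0.31295698]] center [ 0.56726673 -0.19451876] [ 0.56682911 -0.19527339]
0 1 0.14523669909628256 -143.07948151840472
2 3 0.1436319636796511 -143.3510753426679
0 2 0.18809661344851145 -53.468417248767466
1 3 0.18741172681903648 -52.978740218650444
spigot end [ 0.60302185 -0.17289779  0.19126131] 0.003185769433474549
lugA? [ 0.57479228 -0.16786269  0.15482989] 0.00010230210391208849
lugB? [ 0.59395341 -0.1757027   0.13509134] 0.03276857498467943
red? [ 0.59116258 -0.17569823  0.11874132] 0.04176085616855182
lug2 with side B [ 0.60146642 -0.20121653  0.15665292] 0.0016661066073285023
lug2 with side A [ 0.58240244 -0.19351404  0.17661339] 0.029426077931708587
```

The checks agree with the given sizes:

| Item | Measured | Expected |
|---|---|---|
| Sleeve centre | (0.6036, 0.2571), slot line at 124° | ring width matches 46 mm |
| Base outline | about 188 × 145 mm, fixture y at −53.2° | 190 × 150 mm |
| Spigot end less 45 mm along its axis | z = 0.1505 | about 0.150 |
| Lug radius | about 21 mm | 16–25 mm |

Next is a planner helper and the lug angle.

```bash
cat >> h.py <<'E'
yf=np.radians(-53.2)
SY=np.array([np.cos(yf),np.sin(yf),0]);F=np.array([-SY[1],SY[0],0])  # F: front (lean) direction
SZ=np.sin(np.radians(25))*F+np.cos(np.radians(25))*np.array([0,0,1]);SX=np.cross(SY,SZ)
END=np.array([.60302,-.1729,.19126]);SEAT=END-.045*SZ;RS=np.c_[SX,SY,SZ]
def toseat(P): return RS.T@(np.asarray(P)-SEAT)
def pose():
    o=robot.get_obs();return o['tool_pos'],R.from_euler('xyz',o['ee_rot']),o
def rot(zdir,ydir):
    z=zdir/np.linalg.norm(zdir);y=ydir-z*(ydir@z);y/=np.linalg.norm(y);return R.from_matrix(np.c_[np.cross(y,z),y,z])
def plan(p,Rr,n,grip):
    p0,R0,o=pose();rv=(R0.inv()*Rr).as_rotvec()
    print('dist',np.linalg.norm(p-p0),'ang',np.degrees(np.linalg.norm(rv)))
    for i in range(n):
        Ri=R0*R.from_rotvec(rv*i/n);d=Ri.inv().apply((p-p0)/n)*100
        print(np.r_[d.round(2),np.degrees(rv/n).round(2),grip].tolist(),end=', ')
    print()
def st():
    p,r,o=pose();print('t',round(o['time'],2),'tcp',p.round(4),'z',r.as_matrix()[:,2].round(4),'yang',np.degrees(np.arctan2(*r.as_matrix()[1::-1,1])).round(2),'F',o['wrist_force'].round(1),'M',o['wrist_torque'].round(2),'w',round(o['width'],4));print('j',o['joint_positions'].round(3))
YD=np.array([np.cos(np.radians(33.9)),np.sin(np.radians(33.9)),0]);DN=np.array([0,0,-1.])
E
python3 - <<'E'
from h import *
t=snap('top');s=snap('side')
o=lambda c,k,x0,y0: ((c[0]+.5)/k-.5+x0,(c[1]+.5)/k-.5+y0)
ft=lambda *c:o(c,12,343,148); fs=lambda *c:o(c,12,283,227)
print('SEAT',SEAT,'SZ',SZ)
def cyl(c,uv,r):
    d=RS.T@c.ray(uv);q=toseat(c.o);A=d[0]**2+d[1]**2;B=q[0]*d[0]+q[1]*d[1];D=B*B-A*(q[0]**2+q[1]**2-r*r)
    if D<0: return 'miss',np.sqrt((q[0]**2+q[1]**2)-B*B/A)
    X=q+d*(-B-np.sqrt(D))/A;return X.round(4),np.degrees(np.arctan2(-X[0],X[1])).round(1)
def pl(c,uv,h):
    d=RS.T@c.ray(uv);q=toseat(c.o);X=q+d*(h-q[2])/d[2];return X.round(4),np.degrees(np.arctan2(-X[0],X[1])).round(1)
print('red top',cyl(t,ft(187,355),.0265),cyl(t,ft(187,390),.0265)); print('red side',cyl(s,fs(385,385),.0265),cyl(s,fs(370,440),.0265))
for n,c,uv in(('topA',t,ft(210,322)),('topB',t,ft(383,190)),('sideA',s,fs(183,235)),('sideB',s,fs(378,330))): print(n,pl(c,uv,.007),pl(c,uv,.004))
plan(np.array([.6036,.2571,.20]),rot(DN,YD),12,0)
E
```

```text
SEAT [ 0.58779183 -0.18429212  0.15047615] SZ [0.3384037  0.25315831 0.90630779]
red top (array([ 0.0015, -0.0265, -0.0043]), np.float64(-176.7)) (array([ 0.    , -0.0265, -0.0211]), np.float64(-179.9))
red side (array([-0.0005,  0.0265, -0.0025]), np.float64(1.1)) (array([-0.003 ,  0.0263, -0.0137]), np.float64(6.5))
topA (array([ 0.0039, -0.0219,  0.007 ]), np.float64(-170.0)) (array([ 0.0025, -0.0211,  0.004 ]), np.float64(-173.2))
topB (array([0.003 , 0.0207, 0.007 ]), np.float64(-8.2)) (array([0.0016, 0.0217, 0.004 ]), np.float64(-4.3))
sideA (array([ 0.012 , -0.0153,  0.007 ]), np.float64(-142.0)) (array([ 0.0031, -0.0204,  0.004 ]), np.float64(-171.3))
sideB (array([0.0034, 0.0234, 0.007 ]), np.float64(-8.3)) (array([-0.0055,  0.0186,  0.004 ]), np.float64(16.5))
dist 0.530377149433631 ang 40.41302380468046
[-4.26, -1.16, 0.11, 0.0, 0.0, 3.37, 0.0], [-4.32, -0.91, 0.11, 0.0, 0.0, 3.37, 0.0], [-4.37, -0.65, 0.11, 0.0, 0.0, 3.37, 0.0], [-4.4, -0.39, 0.11, 0.0, 0.0, 3.37, 0.0], [-4.42, -0.14, 0.11, 0.0, 0.0, 3.37, 0.0], [-4.42, 0.12, 0.11, 0.0, 0.0, 3.37, 0.0], [-4.4, 0.38, 0.11, 0.0, 0.0, 3.37, 0.0], [-4.37, 0.64, 0.11, 0.0, 0.0, 3.37, 0.0], [-4.33, 0.9, 0.11, 0.0, 0.0, 3.37, 0.0], [-4.27, 1.15, 0.11, 0.0, 0.0, 3.37, 0.0], [-4.19, 1.4, 0.11, 0.0, 0.0, 3.37, 0.0], [-4.1, 1.64, 0.11, 0.0, 0.0, 3.37, 0.0],
```

arm_command(plan=[-4.26,-1.16,0,0,0,3.37,0,-4.32,-0.91,0,0,0,3.37,0,-4.37,-0.65,0,0,0,3.37,0,-4.4,-0.39,0,0,0,3.37,0,-4.42,-0.14,0,0,0,3.37,0,-4.42,0.12,0,0,0,3.37,0,-4.4,0.38,0,0,0,3.37,0,-4.37,0.64,0,0,0,3.37,0])

```text
time: 1.5
tool_pos: [0.453, 0.347, 0.2136]
ee_rot: [3.141, -0.0, 2.395]
wrist_force: [-1.0, -0.1, 0.6]
width: 0.0941
```

arm_command(plan=[-4.33,0.9,0,0,0,3.37,0,-4.27,1.15,0,0,0,3.37,0,-4.19,1.4,0,0,0,3.37,0,-4.1,1.64,0,0,0,3.37,0,0,0,0,0,0,0,0,0,0,0,0,0,0,0])

```text
time: 2.25
tool_pos: [0.6031, 0.2573, 0.2133]
ee_rot: [-3.141, -0.001, 2.162]
wrist_force: [-0.8, 0.2, 1.4]
width: 0.0944
```

```bash
python3 - <<'E'
from h import *
st();plan(np.array([.6036,.2571,.11]),rot(DN,YD),3,0);plan(np.array([.6036,.2571,.063]),rot(DN,YD),4,0)
E
```

```text
t 2.25 tcp [0.6031 0.2573 0.2133] z [-9.e-04  5.e-04 -1.e+00] yang 33.9 F [-0.8  0.2  1.4] M [-0.04 -0.   -0.02] w 0.0944
j [ 3.160e-01  3.270e-01  1.088e+00  1.000e-03  1.727e+00 -2.750e-01]
dist 0.10329180461801896 ang 0.05965344189695728
[-0.02, 0.01, 3.44, -0.01, -0.02, -0.0, 0.0], [-0.02, 0.01, 3.44, -0.01, -0.02, -0.0, 0.0], [-0.02, 0.01, 3.44, -0.01, -0.02, -0.0, 0.0], 
dist 0.15029131999054798 ang 0.05965344189695728
[-0.01, 0.01, 3.76, -0.01, -0.01, -0.0, 0.0], [-0.01, 0.01, 3.76, -0.01, -0.01, -0.0, 0.0], [-0.01, 0.01, 3.76, -0.01, -0.01, -0.0, 0.0], [-0.01, 0.01, 3.76, -0.01, -0.01, -0.0, 0.0],
```

Positioned over the sleeve. I'll descend, then close.

arm_command(plan=[-0.06,0.03,3.0,0,0,0,0,0,0,3.0,0,0,0,0,0,0,3.0,0,0,0,0,0,0,3.0,0,0,0,0,0,0,2.0,0,0,0,0,0,0,1.0,0,0,0,0,0,0,0,0,0,0,0])

```text
time: 3.12
tool_pos: [0.6037, 0.2569, 0.0634]
ee_rot: [-3.141, -0.0, 2.163]
wrist_force: [0.2, -0.8, 0.1]
width: 0.0941
```

```bash
python3 - <<'E'
from h import *
st();t=snap('top');s=snap('side')
crop(s,210,130,350,240,'s1.png',5)
E
```

```text
t 3.12 tcp [0.6037 0.2569 0.0634] z [-4.e-04 -0.e+00 -1.e+00] yang 33.91 F [ 0.2 -0.8  0.1] M [-0.02 -0.01 -0.01] w 0.0941
j [ 0.316  0.389  1.306  0.     1.447 -0.276]
```

View pics/s1.png

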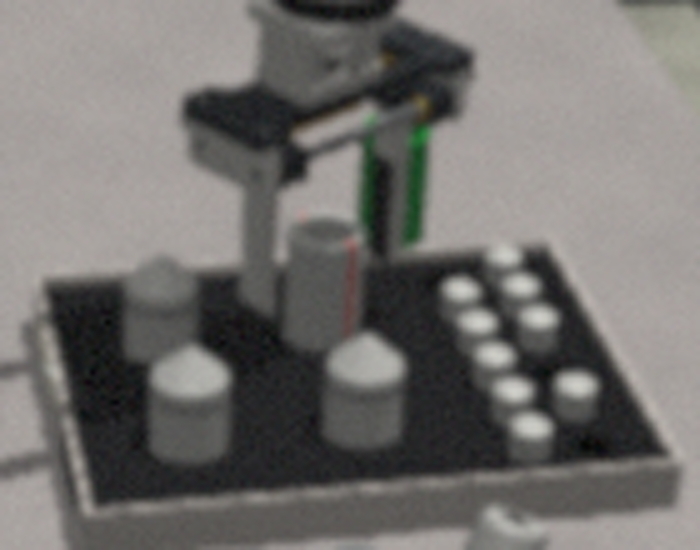

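The fingers straddle the steel sleeve (about (323,280) in the crop) and clear the blanks. Closing.

arm_command(plan=[0,0,0,0,0,0,0.6,0,0,0,0,0,0,0.8,0,0,0,0,0,0,1,0,0,0,0,0,0,1,0,0,0,0,0,0,1,0,0,0,0,0,0,1])

```text
time: 3.98
tool_pos: [0.6046, 0.257, 0.0637]
ee_rot: [3.14, 0.0, 2.162]
wrist_force: [0.6, 0.6, 0.9]
width: 0.0455
```

arm_command(plan=[0,0,-0.3,0,0,0,1,0,0,-0.7,0,0,0,1,0,0,-2,0,0,0,1,0,0,-3,0,0,0,1,0,0,-4,0,0,0,1,0,0,-5,0,0,0,1,0,0,-5,0,0,0,1,0,0,0,0,0,0,1])

```text
time: 4.97
tool_pos: [0.6052, 0.2571, 0.2714]
ee_rot: [3.13, 0.003, 2.162]
wrist_force: [0.8, 0.5, -3.2]
width: 0.0456
```

```bash
python3 - <<'E'
from h import *
st();s=snap('side')
crop(s,210,80,350,220,'s2.png',5)
E
```

```text
t 4.97 tcp [0.6052 0.2571 0.2714] z [ 0.011   0.0036 -0.9999] yang 33.88 F [ 0.8  0.5 -3.2] M [ 0.   -0.02  0.01] w 0.0456
j [ 0.315  0.323  0.979  0.     1.828 -0.276]
```

View pics/s2.png

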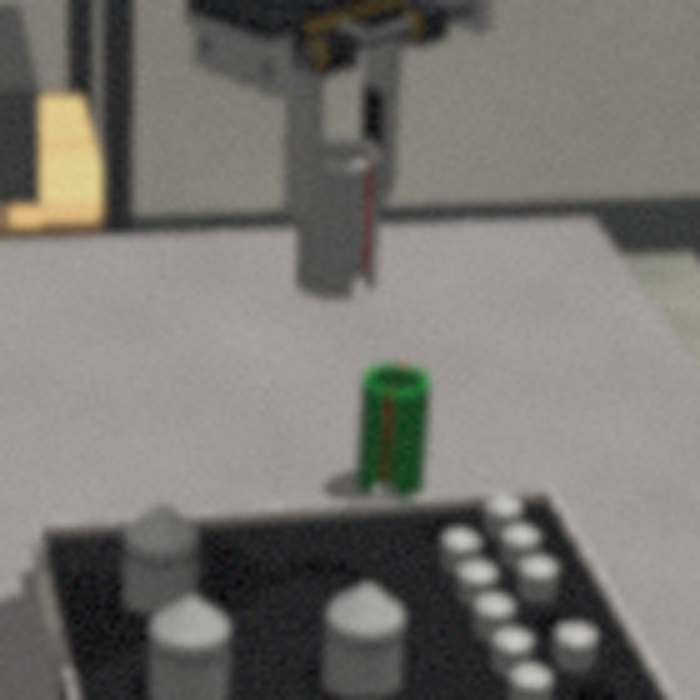

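The sleeve is held and lifted, with the slot visible at its foot (crop (362,285)). Now transfer it with the tilt.

```bash
cat >> h.py <<'E'
def seatpose(s,a,dx=0,dy=0):
    Rr=rot(-SZ,R.from_rotvec(SZ*np.radians(a)).apply(-SX));return SEAT+RS@np.array([dx,dy,s]),Rr
E
python3 - <<'E'
from h import *
p,r=seatpose(.155,2);print(p);plan(p,r,14,1)
E
```

```text
[ 0.64024441 -0.14505259  0.29095386]
dist 0.40412882933206157 ang 25.739250419278967
[-2.53, -1.39, -0.17, 1.81, -0.01, -0.35, 1.0], [-2.52, -1.41, -0.13, 1.81, -0.01, -0.35, 1.0], [-2.51, -1.42, -0.08, 1.81, -0.01, -0.35, 1.0], [-2.5, -1.44, -0.04, 1.81, -0.01, -0.35, 1.0], [-2.49, -1.46, 0.01, 1.81, -0.01, -0.35, 1.0], [-2.48, -1.47, 0.05, 1.81, -0.01, -0.35, 1.0], [-2.47, -1.48, 0.1, 1.81, -0.01, -0.35, 1.0], [-2.46, -1.49, 0.15, 1.81, -0.01, -0.35, 1.0], [-2.46, -1.5, 0.19, 1.81, -0.01, -0.35, 1.0], [-2.45, -1.51, 0.24, 1.81, -0.01, -0.35, 1.0], [-2.44, -1.52, 0.29, 1.81, -0.01, -0.35, 1.0], [-2.43, -1.52, 0.34, 1.81, -0.01, -0.35, 1.0], [-2.42, -1.53, 0.39, 1.81, -0.01, -0.35, 1.0], [-2.41, -1.53, 0.44, 1.81, -0.01, -0.35, 1.0],
```

arm_command(plan=[-2.53,-1.39,-0.17,1.81,0,-0.35,1,-2.52,-1.41,-0.13,1.81,0,-0.35,1,-2.51,-1.42,-0.08,1.81,0,-0.35,1,-2.5,-1.44,-0.04,1.81,0,-0.35,1,-2.49,-1.46,0,1.81,0,-0.35,1,-2.48,-1.47,0.05,1.81,0,-0.35,1,-2.47,-1.48,0.1,1.81,0,-0.35,1])

```text
time: 5.9
tool_pos: [0.621, 0.0549, 0.2722]
ee_rot: [-2.914, -0.009, 2.205]
wrist_force: [0.4, 0.4, -4.1]
width: 0.0457
```

arm_command(plan=[-2.46,-1.49,0.15,1.81,0,-0.35,1,-2.46,-1.5,0.19,1.81,0,-0.35,1,-2.45,-1.51,0.24,1.81,0,-0.35,1,-2.44,-1.52,0.29,1.81,0,-0.35,1,-2.43,-1.52,0.34,1.81,0,-0.35,1,-2.42,-1.53,0.39,1.81,0,-0.35,1,-2.41,-1.53,0.44,1.81,0,-0.35,1,0,0,0,0,0,0,1])

```text
time: 6.9
tool_pos: [0.6398, -0.1467, 0.2832]
ee_rot: [-2.695, -0.024, 2.242]
wrist_force: [-0.8, -0.2, -4.8]
width: 0.0458
```

```bash
python3 - <<'E'
from h import *
st();p,r=seatpose(.155,2);plan(p,r,1,1);print(toseat(pose()[0]))
t=snap('top');s=snap('side')
crop(s,250,120,370,330,'s3.png',3);crop(t,310,90,430,230,'t3.png',5)
E
```

```text
t 6.9 tcp [ 0.6398 -0.1467  0.2832] z [-0.3516 -0.2514 -0.9018] yang 39.15 F [-0.8 -0.2 -4.8] M [ 0.22 -0.44 -0.04] w 0.0458
j [-0.154  0.606  0.628 -0.384  2.202 -1.013]
dist 0.007941339271042496 ang 0.8136970755694132
[0.12, -0.21, -0.76, -0.58, -0.55, 0.11, 1.0], 
[-0.00206652  0.00104368  0.14740361]
```

View pics/s3.png

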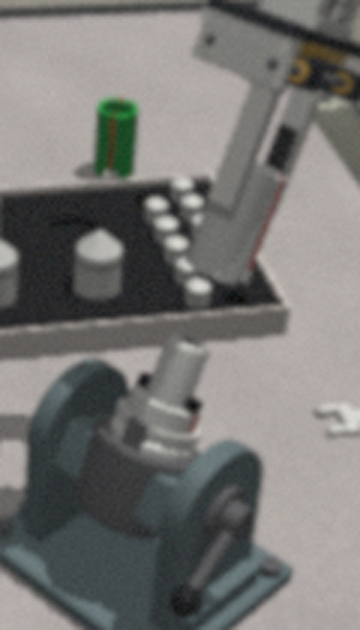

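View pics/t3.png

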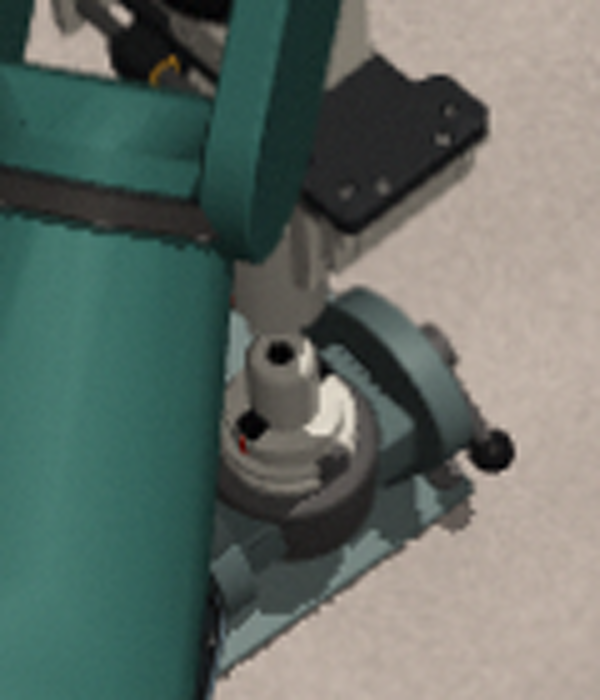

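In side view the sleeve's foot (crop (222,270)) lines up with the spigot's axis line, which runs (150,425)→(187,345). I'll correct the small offsets and descend to just above the end.

arm_command(plan=[0.12,-0.21,0,-0.58,-0.55,0.11,1,0,0,1,0,0,0,1,0,0,1,0,0,0,1,0,0,1,0,0,0,1,0,0,0.8,0,0,0,1,0,0,0,0,0,0,1,0,0,0,0,0,0,1])

```text
time: 7.88
tool_pos: [0.6256, -0.1552, 0.2542]
ee_rot: [-2.71, -0.009, 2.247]
wrist_force: [-0.3, 0.7, -3.7]
width: 0.0456
```

```bash
python3 - <<'E'
from h import *
st();print(toseat(pose()[0]));p,r=seatpose(.102,2);plan(p,r,1,1)
t=snap('top');s=snap('side')
crop(s,270,160,350,280,'s4.png',5);crop(t,335,120,415,210,'t4.png',6)
E
```

```text
t 7.88 tcp [ 0.6256 -0.1552  0.2542] z [-0.331  -0.2554 -0.9084] yang 38.97 F [-0.3  0.7 -3.7] M [ 0.25 -0.32  0.01] w 0.0456
j [-0.168  0.54   0.777 -0.363  2.097 -0.986]
[ 0.00056504 -0.00065445  0.11422359]
dist 0.012254128513138385 ang 0.461497916780054
[-0.06, 0.05, 1.22, 0.28, 0.37, -0.03, 1.0],
```

View pics/s4.png

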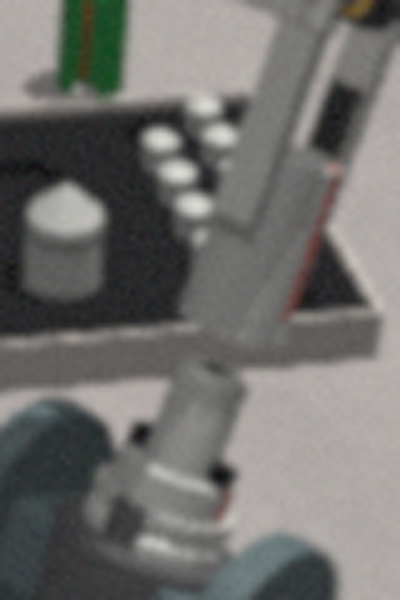

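View pics/t4.png

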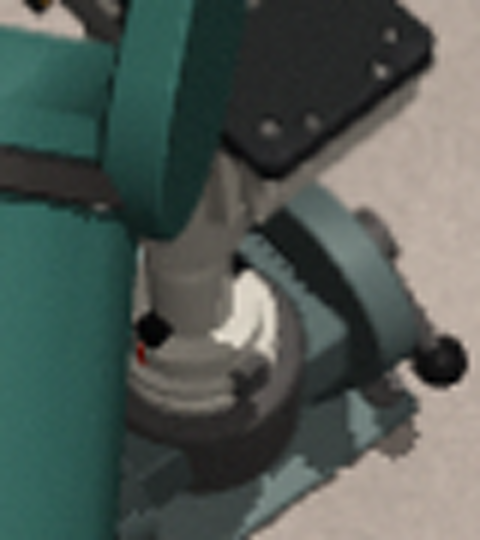

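The sleeve hangs just above the spigot end in both views. I estimate it is centred within about 2–3 mm, inside the bevel's roughly 6 mm capture. Approaching slowly, watching force.

arm_command(plan=[-0.06,0.05,0.5,0.28,0.37,0,1,0,0,0.5,0,0,0,1,0,0,0.5,0,0,0,1,0,0,0.4,0,0,0,1,0,0,0.4,0,0,0,1,0,0,0,0,0,0,1])

```text
time: 8.72
tool_pos: [0.6182, -0.1612, 0.2326]
ee_rot: [-2.705, -0.016, 2.244]
wrist_force: [0.3, -0.6, -3.9]
width: 0.0452
```

```bash
python3 - <<'E'
from h import *
st();print(toseat(pose()[0]), 'F seat',RS.T@pose()[2]['wrist_force'])
s=snap('side');t=snap('top')
crop(s,280,170,340,280,'s5.png',6);crop(t,335,120,415,210,'t5.png',6)
E
```

```text
t 8.72 tcp [ 0.6182 -0.1612  0.2326] z [-0.3396 -0.2529 -0.9059] yang 39.0 F [ 0.3 -0.6 -3.9] M [ 0.25 -0.38  0.01] w 0.0452
j [-0.178  0.528  0.839 -0.357  2.057 -0.978]
[ 7.34808601e-05 -2.84994501e-04  9.05589026e-02] F seat [-1.52835036  0.66250055 -3.57219794]
```

View pics/s5.png

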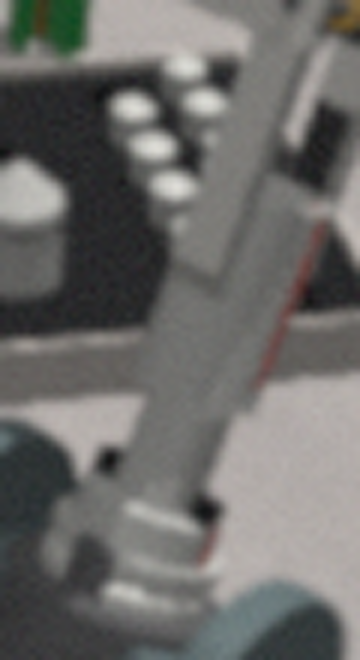

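View pics/t5.png

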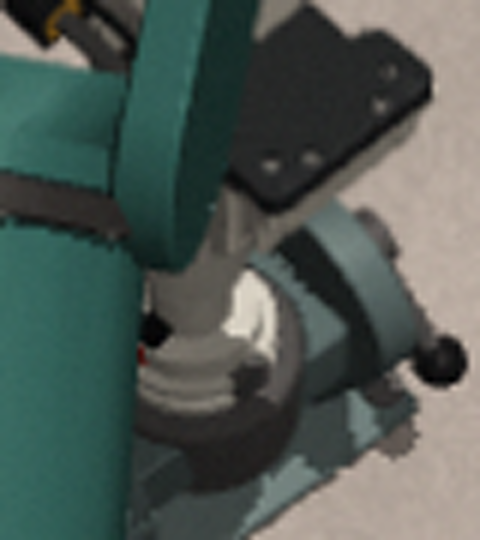

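In s5 the foot already covers the spigot's end, with a small side force (1.5 N). Continuing slowly.

arm_command(plan=[0,0,0.3,0,0,0,1,0,0,0.3,0,0,0,1,0,0,0.3,0,0,0,1,0,0,0,0,0,0,1])

```text
time: 9.32
tool_pos: [0.6152, -0.1634, 0.2243]
ee_rot: [-2.705, -0.016, 2.244]
wrist_force: [-0.9, -0.3, -3.1]
width: 0.0458
```

```bash
python3 - <<'E'
from h import *
st();print(toseat(pose()[0]), 'F seat',RS.T@pose()[2]['wrist_force'])
E
```

```text
t 9.32 tcp [ 0.6152 -0.1634  0.2243] z [-0.3397 -0.2529 -0.9059] yang 39.0 F [-0.9 -0.3 -3.1] M [ 0.3  -0.41  0.01] w 0.0458
j [-0.182  0.521  0.865 -0.355  2.037 -0.974]
[-2.95629095e-06 -2.70116468e-04  8.14935262e-02] F seat [-0.502072   -0.26113882 -3.23749236]
```

It's about 13 mm on with no side load. Carrying on to just above the lugs.

arm_command(plan=[0,0,0.4,0,0,0,1,0,0,0.4,0,0,0,1,0,0,0.4,0,0,0,1,0,0,0.4,0,0,0,1,0,0,0.3,0,0,0,1,0,0,0,0,0,0,1])

```text
time: 10.07
tool_pos: [0.6088, -0.1683, 0.2072]
ee_rot: [-2.705, -0.016, 2.244]
wrist_force: [0.4, -0.0, -4.0]
width: 0.0454
```

```bash
python3 - <<'E'
from h import *
st();print(toseat(pose()[0]), 'F seat',RS.T@pose()[2]['wrist_force'])
s=snap('side');t=snap('top')
crop(s,280,190,340,280,'s6.png',7);crop(t,335,120,415,210,'t6.png',6)
E
```

```text
t 10.07 tcp [ 0.6088 -0.1683  0.2072] z [-0.3395 -0.2529 -0.906 ] yang 39.0 F [ 0.4 -0.  -4. ] M [ 0.2  -0.34 -0.  ] w 0.0454
j [-0.19   0.508  0.918 -0.35   1.998 -0.967]
[ 3.17848502e-05 -2.64293097e-04  6.25936755e-02] F seat [-1.9960767   0.25900038 -3.52946758]
```

View pics/s6.png

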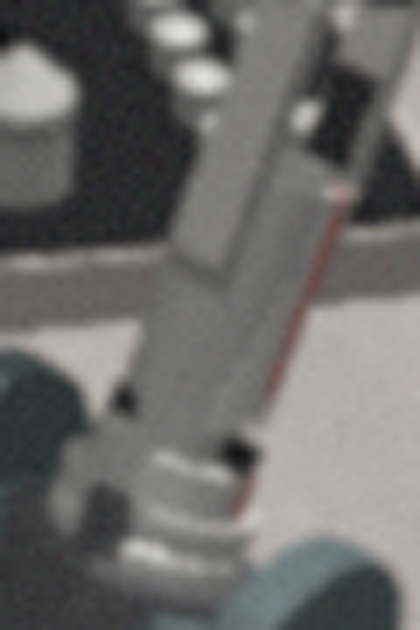

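View pics/t6.png

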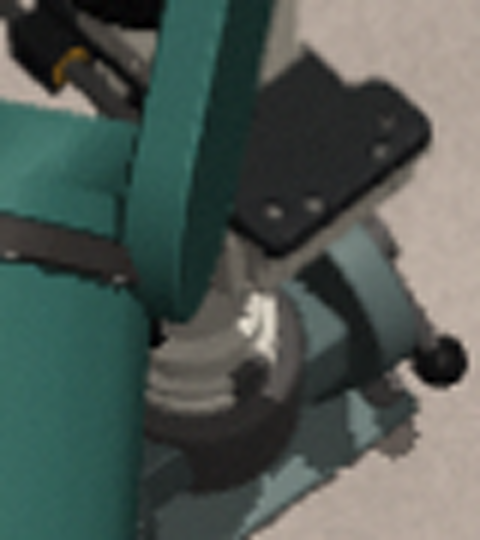

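The sleeve's red line (s6 (342,190)→(270,390)) runs down to the lug (240,455) and the red rim line (240,500), so it looks aligned. Now lower by feel.

arm_command(plan=[0,0,0.2,0,0,0,1,0,0,0.2,0,0,0,1,0,0,0.2,0,0,0,1,0,0,0,0,0,0,1])

```text
time: 10.68
tool_pos: [0.6068, -0.1698, 0.2018]
ee_rot: [-2.705, -0.015, 2.244]
wrist_force: [0.6, -0.0, -4.4]
width: 0.0455
```

```bash
python3 - <<'E'
from h import *
st();print(toseat(pose()[0]), 'F seat',RS.T@pose()[2]['wrist_force'])
E
```

```text
t 10.68 tcp [ 0.6068 -0.1698  0.2018] z [-0.3394 -0.2529 -0.906 ] yang 39.0 F [ 0.6 -0.  -4.4] M [ 0.2 -0.4 -0. ] w 0.0455
j [-0.192  0.504  0.933 -0.349  1.985 -0.965]
[ 1.10957458e-05 -2.51172448e-04  5.66645103e-02] F seat [-2.28424975  0.40333115 -3.75167641]
```

arm_command(plan=[0,0,0.15,0,0,0,1,0,0,0.15,0,0,0,1,0,0,0,0,0,0,1])

```text
time: 11.05
tool_pos: [0.6059, -0.1705, 0.1993]
ee_rot: [-2.705, -0.015, 2.244]
wrist_force: [-0.0, 0.3, -3.4]
width: 0.0452
```

```bash
python3 - <<'E'
from h import *
st();print(toseat(pose()[0]), 'F seat',RS.T@pose()[2]['wrist_force'])
E
```

```text
t 11.05 tcp [ 0.6059 -0.1705  0.1993] z [-0.3392 -0.253  -0.9061] yang 39.0 F [-0.   0.3 -3.4] M [ 0.21 -0.38 -0.01] w 0.0452
j [-0.193  0.502  0.941 -0.349  1.979 -0.964]
[ 7.87217975e-06 -2.22798348e-04  5.38242547e-02] F seat [-1.59141284 -0.2813522  -2.97849158]
```

arm_command(plan=[0,0,0.15,0,0,0,1,0,0,0.1,0,0,0,1,0,0,0,0,0,0,1])

```text
time: 11.42
tool_pos: [0.605, -0.1711, 0.197]
ee_rot: [-2.705, -0.015, 2.244]
wrist_force: [1.1, -0.7, -3.3]
width: 0.0459
```

```bash
python3 - <<'E'
from h import *
st();print(toseat(pose()[0]), 'F seat',RS.T@pose()[2]['wrist_force'])
E
```

```text
t 11.43 tcp [ 0.605  -0.1711  0.197 ] z [-0.3391 -0.253  -0.9061] yang 39.0 F [ 1.1 -0.7 -3.3] M [ 0.23 -0.4   0.02] w 0.0459
j [-0.195  0.501  0.948 -0.348  1.974 -0.964]
[-1.75579830e-05 -2.19426585e-04  5.13460714e-02] F seat [-1.83926889  1.2010028  -2.78023671]
```

arm_command(plan=[0,0,0.1,0,0,0,1,0,0,0.1,0,0,0,1,0,0,0,0,0,0,1])

```text
time: 11.8
tool_pos: [0.6046, -0.1715, 0.1958]
ee_rot: [-2.706, -0.014, 2.245]
wrist_force: [1.3, 1.4, -2.7]
width: 0.0454
```

```bash
python3 - <<'E'
from h import *
st();print(toseat(pose()[0]), 'F seat',RS.T@pose()[2]['wrist_force'])
s=snap('side');crop(s,280,190,340,280,'s7.png',7)
E
```

```text
t 11.8 tcp [ 0.6046 -0.1715  0.1958] z [-0.3381 -0.2532 -0.9064] yang 38.99 F [ 1.3  1.4 -2.7] M [ 0.25 -0.36  0.04] w 0.0454
j [-0.195  0.499  0.952 -0.348  1.97  -0.963]
[ 3.61091129e-06 -1.49437061e-04  4.99526748e-02] F seat [-2.82812234 -0.32743155 -1.63984036]
```

View pics/s7.png

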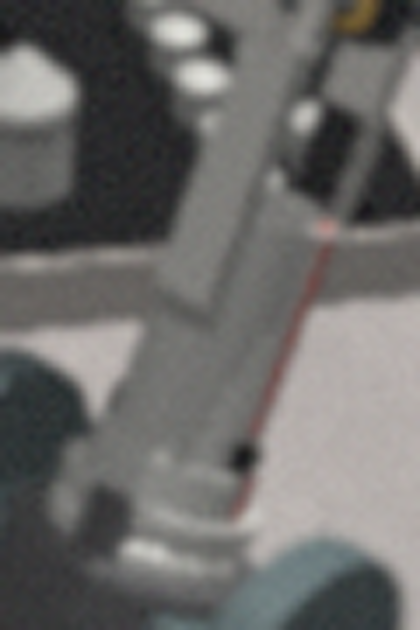

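The slot has gone over the lug (dark window at s7 (243,455)), and motion is starting to meet resistance (1.4 mm of the 2 mm commanded). Pressing a bit further to confirm it is home.

arm_command(plan=[0,0,0.1,0,0,0,1,0,0,0.1,0,0,0,1,0,0,0,0,0,0,1])

```text
time: 12.22
tool_pos: [0.6046, -0.1717, 0.1957]
ee_rot: [-2.708, -0.012, 2.245]
wrist_force: [2.8, 3.6, 5.8]
width: 0.0455
```

```bash
python3 - <<'E'
from h import *
st();print(toseat(pose()[0]), 'F seat',RS.T@pose()[2]['wrist_force'])
E
```

```text
t 12.22 tcp [ 0.6046 -0.1717  0.1957] z [-0.3353 -0.2536 -0.9073] yang 38.96 F [2.8 3.6 5.8] M [ 0.34 -0.19 -0.11] w 0.0455
j [-0.195  0.497  0.955 -0.347  1.966 -0.962]
[ 9.93079030e-05 -7.17681050e-05  4.98615675e-02] F seat [-1.54149485 -1.21661154  7.16037032]
```

Firm stop at TCP s = 49.9 mm, where 49.7 mm was predicted for the foot on the shoulder, with 7 N seating force. I'll ease off the preload and open slowly.

arm_command(plan=[0,0,-0.15,0,0,0,1,0,0,0,0,0,0,0.5,0,0,0,0,0,0,0.35,0,0,0,0,0,0,0.2,0,0,0,0,0,0,0,0,0,0,0,0,0,0,0,0,0,0,0,0,0])

```text
time: 13.1
tool_pos: [0.6042, -0.1718, 0.1949]
ee_rot: [-2.705, -0.015, 2.244]
wrist_force: [-0.0, -0.2, 0.6]
width: 0.0923
```

```bash
python3 - <<'E'
from h import *
st();print(toseat(pose()[0]), 'F seat',RS.T@pose()[2]['wrist_force'])
s=snap('side');crop(s,270,180,340,280,'s8.png',7)
E
```

```text
t 13.1 tcp [ 0.6042 -0.1718  0.1949] z [-0.339  -0.2531 -0.9061] yang 38.99 F [-0.  -0.2  0.6] M [ 0.05 -0.15  0.02] w 0.0923
j [-0.196  0.499  0.954 -0.348  1.969 -0.963]
[ 5.60384094e-05 -1.46215807e-04  4.89722463e-02] F seat [0.3608578  0.10921054 0.49869919]
```

View pics/s8.png

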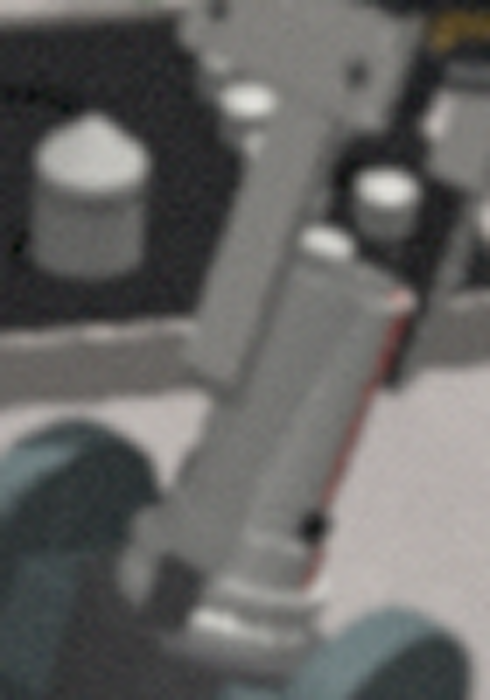

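The fingers are clear on both sides and the sleeve stays put on the shoulder. Withdrawing along the axis.

arm_command(plan=[0,0,-0.5,0,0,0,0,0,0,-1.5,0,0,0,0,0,0,-2,0,0,0,0,0,0,-3,0,0,0,0,0,0,-3,0,0,0,0,0,0,-2,0,0,0,0,0,0,0,0,0,0,0])

```text
time: 14.02
tool_pos: [0.6458, -0.141, 0.3054]
ee_rot: [-2.708, -0.012, 2.245]
wrist_force: [0.3, -0.5, 0.2]
width: 0.0939
```

```bash
python3 - <<'E'
from h import *
st();s=snap('side');t=snap('top');crop(s,255,180,345,290,'s9.png',5);crop(t,335,120,415,210,'t9.png',6)
cv2.imwrite('pics/side9.png',s.p[:,:,::-1])
# predicted sleeve top-centre if home
print(s.proj(SEAT+.08*SZ),t.proj(SEAT+.08*SZ))
E
```

```text
t 14.03 tcp [ 0.6458 -0.141   0.3054] z [-0.3349 -0.2539 -0.9074] yang 38.94 F [ 0.3 -0.5  0.2] M [ 0.06 -0.19 -0.01] w 0.0939
j [-0.145  0.617  0.562 -0.391  2.238 -1.023]
[[318.15632454 217.82207341]] [[365.01281614 151.49591715]]
```

View pics/s9.png

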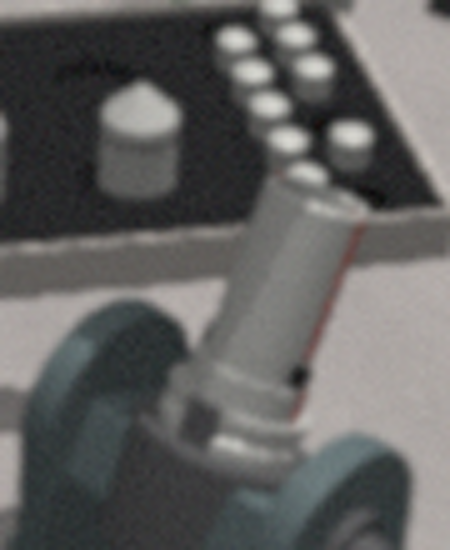

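View pics/t9.png

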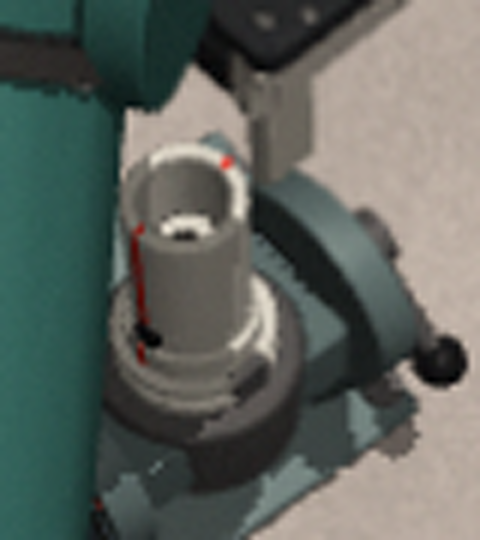

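View pics/side9.png

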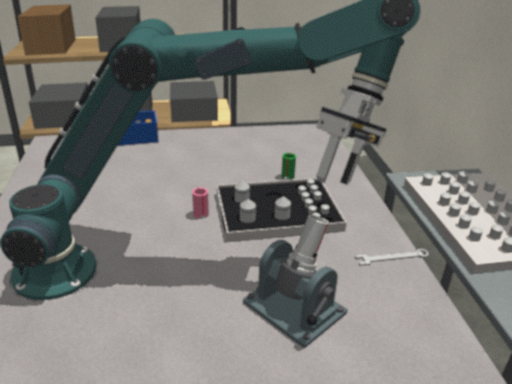

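The sleeve is on the shoulder and its slot frames the lug (t9 (150,335), s9 (298,377)), with red running into red. The rim centre is at about t9 (186,193) and s9 (320,193), against (183,192) and (316,191) predicted for fully home. The three blanks stand in place and the gripper is clear.

```bash
python3 - <<'E'
from bench import close_job
print(close_job())
E
```

```text
the job is handed in; nothing more can be done
None
```

The sleeve is on the spigot, home against the shoulder with its slots over the lugs and released. I handed the job in at about 14 s of the 64 s; `close_job()` reports no verdict.

- **How it went:** I gripped the steel sleeve in its tray pocket, lifted and tilted it 25°, and lined its slots up with the lugs by sight, at about 2° from the seat's y axis. It slid down in 1–5 mm steps and the slots dropped over the lugs first time, so I did not have to feel round for them.
- **Seating:** It stopped firmly with the TCP 49.9 mm above the estimated shoulder, where I had predicted 49.7 mm. The push there was about 7 N, well under the 200 N limit.
- **Last pictures:** Both views show the slot around the lug and the red lines meeting. The sleeve's rim is within 1 pixel (about 2 mm) of where it should be when fully home. The three blanks look undisturbed, and the gripper is clear, reading close to zero force.
- **Loose ends:** The lug angle came out between about 1° and 8° depending on which feature I used. The two camera rays to the spigot's end missed each other by 3 mm. Both were within the clearances, and no check failed.

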